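Load and lock a well carrier on the orbital shaker

ROBOT

A 6-joint arm with a two-finger parallel gripper is mounted at the origin on the work surface. World frame = base frame: x ahead of the robot, y to its left, z up, the work surface at z = 0. Lengths are in m, angles in degrees, forces in N, time in s.
With the tool pointing down it reaches from about 0.325 to 0.925 m from the base axis. Payload 3.1 kg.
Tool frame: the origin (TCP) lies at the very end of the fingers, on their centre line; the grasp point (between the pads) lies 19 mm behind it; z points along the fingers, y is the line along which they close (so a half turn about z gives the same grasp; the last joint's range is limited). The gripper opens to 85 mm and grips with 20 to 120 N. Pads are 22 mm wide; open, the fingers measure 114 mm over their backs; the gripper's body (76 mm by 85 mm) begins 54 mm behind the grasp point. The pads swing forward as they close: fully open they stand 13 mm farther back than shut.
Start: joints at [-72.433, 12.427, 92.441, -0, 75.132, -6.429], TCP at [0.254, -0.571, 0.231] pointing down, gripper open.
Joint ranges: [-157.48, 157.48], [-44.54, 120.13], [17.64, 146.25], [-64.5, 244.5], [7.68, 150.69], [-147.95, 147.95]. Speed limits (degrees/s): [159.86, 159.86, 180, 180, 180, 180].

INTERFACE

Orientations are given as a 3x3 rotation matrix whose columns are the frame's x, y, z axes.
In Python, from cell import ctrl, viewer, order gives the robot as it stands.
- The arm moves only by the shell command python3 -m creep 'ROWS' [OPENING]. ROWS is JSON, a list that holds one entry, the list of rows, each a list of 4 numbers: the shift along the world's x, y, z in units of 0.25 m (1.0 is 0.25 m), then the turn about the world's z in units of 180 degrees (1.0 is 180 degrees). A call has 1 to 20 rows; each row is the pose to reach, as a shift and turn from the pose commanded when the call began, turning the shorter way round; what a row does not reach only later rows make up. A row lasts 1/10 s, in which the tool goes at most 50 mm and 8.59 degrees, less where a joint would pass 70% of its speed; a pose out of reach is approached as far as the arm can. A call with a number of a shift or a turn outside -1 to 1 is refused whole. A call with a gripper value outside its range is refused whole. OPENING is the opening, from -1 (shut) to 1 (fully open), set as the call begins (- or left out, the last holds). The fingers move at their own pace and stop on an object; the grip force is fixed at half the most. Time passes only in rows, so rows that repeat a pose let the fingers close. It gives the time, the measured TCP pose, the force, the opening and the grip force at its end, in the units of the state.
- ctrl.get_state(): the state, without advancing time (a new reading comes with each control period).
- viewer.camera(name): name is "scene" or "top"; returns a dict with "frame" (384x512x3 uint8, blue, green, red), "fx", "fy", "cx", "cy" (pixels), "dist" ([k1, k2, p1, p2, k3] as OpenCV has them; the pictures are not rectified), "rvec" (rotation vector, rad) and "tvec" (3), from world to camera coordinates, as OpenCV has them. Camera axes: x right, y down, z forward; pixel columns grow to the right and rows downward; lengths in m; the calibration is good to about 2 mm. A picture is of the moment at which its call begins. There is no depth.
- order.finish_job(): hands the job in; it is judged then, once.
The state is a dict: "time_s": time; "joint_pos": joint angles; "joint_velocities": joint speeds; "effort": joint torques, N m; "tcp_pos": TCP position; "ee_rot": TCP orientation; "force": force on the tool from outside, world axes, zero at the start; "moment": the same for the moment, N m; "finger_gap": finger opening in m; "finger_force": force on a finger pad.
Only numpy, scipy, OpenCV 4.12 (cv2) and the standard library are available. Lean on these libraries where they do the work, as an engineer would, in place of code of your own. Each camera call takes 0.05 s, during which the arm holds its last target. There are 200 camera calls.

TASK

Lift the white well carrier out of its dock, set it down on the shaker's deck in front of the blue hold-down bridge and let go of it; then take or push it by its orange tongue and slide it under the bridge until it is fully home against the stop. Lock it there with the red-headed pin, dropped through the tongue and the deck until its head sits on the tongue. Keep the carrier level all the way, and leave the bottle, the tip box and the other well plate where they are.

Things in the scene. Friction and masses are not known exactly. Their poses are not given: they have to be found in the camera images.
- shaker: orbital shaker, fixed: cream base, grey metal deck plate 306 x 180 x 12 mm on posts. Origin on the bench under the slide line; x is the slide-in direction, z up. Deck top at z = 80 mm, from x = -168 to 138 and y = -90 to 90 mm. A carrier fully home has its origin at x = 70, y = 0, z = 80 mm and its x axis along the shaker's
- bridge_mouth (a point): middle of the mouth of the blue bridge, on the deck's top at shaker x = 30 mm. Bridge from there to x = 138: two legs with inner faces at y = +-31.2, outer +-43.2 mm, 28 mm high, joined by two cross straps (x = 30-55 and 100-125) with underside 28 and top 34 mm above the deck. Flared lips 16 mm high stand before the mouth, from x = 30 to 10 mm, widening to outer y = +-47 mm
- stop (a point): foot of the stop's face, on the deck's top at shaker x = 125 mm, y = 0: a dark steel block 20 mm high between the legs, which the carrier's nose meets when fully home
- deck_hole (a point): mouth of the 14 mm hole through the 12 mm deck plate, on the deck's top face at shaker x = -28, y = 0; 24 mm of free space lie under the plate
- carrier: white well carrier with eight purple wells: a block 110 (x) x 60 (y) x 24 (z) mm with an orange tongue behind it, 60 mm long (x = -55 to -115 mm), 32 mm wide and 12 mm thick, its underside level with the block's. A 14 mm hole goes through the tongue at x = -98, y = 0. Origin: centre of the block's underside; +x is the nose that goes in first. About 0.3 kg
- dock: grey storage dock, fixed: floor 6 mm thick, x = -125 to 65 mm, 76 mm wide; two cheeks 38 mm above the bench either side of the tongue (x = -119 to -61, inner faces y = +-20, outer +-35 mm), two lips 18 mm high at the nose (x = 58-63). The block's long sides are open to fingers. Origin on the bench under the carrier's origin, axes as the carrier lying in it (carrier origin at z = 6 mm)
- pin: lock pin 70 mm long, upright: steel shank 9 mm in diameter, 36 mm long with a pointed tip, under a red cylindrical head 24 mm in diameter and 34 mm high. Origin at the tip, z up towards the head. In place, head resting on the tongue, its tip lies 24 mm below the deck's top
- pin_stand: grey block 64 x 64 x 46 mm, fixed, with a 14 mm hole in the middle of its top in which the pin stands, head resting on the block. Origin: centre of its underside
- bottle: bystander: amber bottle with blue cap, 68 mm in diameter, 130 mm high, origin under its centre
- tip_box: bystander: teal tip box 124 x 90 x 64 mm, origin under its centre
- well_plate: bystander: pale well plate with twelve empty wells, 127 x 85 x 20 mm, origin under its centre

How it is judged (in metres and radians):
On the way, in this order (a step that is already met when the one before it is completed fails the run):
1. the carrier lies flat on the deck, at least 50 mm short of home, and the fingers do not touch it (x of carrier in the frame of shaker between -0.12 and 0.02 m and y of carrier in the frame of shaker between -0.05 and 0.05 m and z of carrier in the frame of shaker between 0.077 and 0.083 m and angle between carrier's own z axis and vertical below 0.05 rad and contact force between carrier and the fingers below 0.1 N), for 0.1 s.
2. the carrier is slid under the bridge to within 4 mm of the stop (x of carrier in the frame of shaker above 0.066 m and z of carrier in the frame of shaker below 0.084 m and angle between the x axis of carrier and the x axis of shaker, either way round below 0.08 rad), for 0.1 s.
At the end, for the whole second after the job is handed in: The carrier lies flat under the bridge within 4 mm of the stop; the pin stands upright through the tongue and the deck hole, its tip at least 20 mm below the deck's top (head within 4 mm of the tongue); both at rest and released (x of carrier in the frame of shaker between 0.066 and 0.073 m and y of carrier in the frame of shaker between -0.004 and 0.004 m and z of carrier in the frame of shaker below 0.083 m and angle between carrier's own z axis and vertical below 0.05 rad and z of pin in the frame of deck_hole below -0.02 m and horizontal distance between pin and deck_hole below 0.007 m and angle between pin's own z axis and vertical below 0.15 rad and linear speed of each of pin, carrier below 0.02 m/s); the robot touches nothing.
It fails at once if the carrier is tipped by more than 20 degrees (angle between carrier's own z axis and vertical above 0.35 rad).
It fails at once if a bystander (bottle, tip box, well plate) is moved by more than 20 mm (distance of any of bottle, tip_box, well_plate from where it was at the start of the episode above 0.02 m).
It also fails if it takes over 61 s, if anything falls off the work surface, if the arm or the gripper's body presses on something with over 40 N, if the wrist force passes 120 N, or if a joint passes its speed limit or range.

## Working session

There is one attempt and no reset: what is moved stays moved. The work goes in short steps, Python scripts to look and compute and a shell command to move; the robot and the scene stay as the last step left them, time stands still between calls to the robot, and variables do not carry over. Pictures are saved under pics/ and viewed, at most 10 in all, crops included, and the job is handed in when it is done.

```bash
ls; mkdir -p pics; python3 - <<'E'
from cell import ctrl,viewer
import cv2,json,pickle
s=ctrl.get_state();print({k:s[k] for k in('time_s','tcp_pos','ee_rot','finger_gap','force')})
for n in('scene','top'):
    c=viewer.camera(n);pickle.dump(c,open(f'{n}.pkl','wb'));cv2.imwrite(f'pics/{n}0.png',c['frame']);print(n,c['fx'],c['fy'],c['cx'],c['cy'],c['dist'],c['rvec'],c['tvec'])
E
```

```text
pics
{'time_s': 0.0, 'tcp_pos': array([ 0.2539504 , -0.57019181,  0.22996852]), 'ee_rot': array([[ 9.13580373e-01,  4.06657594e-01, -7.09515281e-04],
       [ 4.06658118e-01, -9.13577580e-01,  2.27610962e-03],
       [ 2.77400005e-04, -2.36793922e-03, -9.99997158e-01]]), 'finger_gap': 0.08527749076681873, 'force': array([-0.42826782,  0.73376724, -0.07002053])}
scene 392.7168566469392 392.7168566469392 242.9500936652759 192.10427156548752 [-0.10328244  0.          0.          0.          0.        ] [ 2.13660002  0.57841735 -0.26589352] [-0.50741603 -0.08889362  1.48169961]
top 396.07288357088817 396.07288357088817 248.2155899860702 190.90375532013024 [-0.00206671  0.          0.          0.          0.        ] [ 2.14069865 -2.18753595  0.15453729] [0.023375   0.58081825 1.11988854]
```

View pics/top0.png

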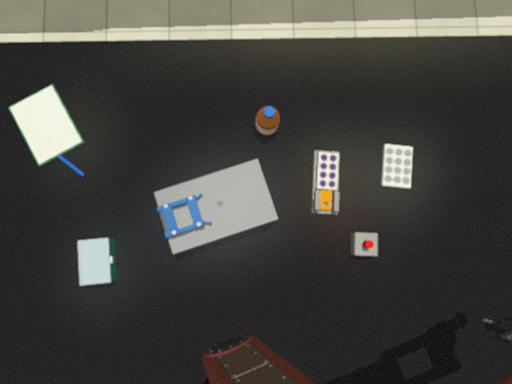

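View pics/scene0.png

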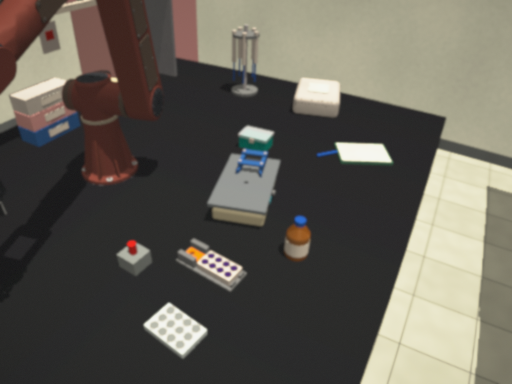

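The top view shows the deck with corners near (155,191), (259,160), (278,217) and (174,254). The bridge is at its left end, the deck hole at (220,204), the carrier at (327,180) with its tongue toward the image bottom, and the pin at (368,244). Next I'll measure these.

```bash
cat > h.py <<'E'
import numpy as np,cv2,pickle
def bp(c,uv,z):
    K=np.array([[c['fx'],0,c['cx']],[0,c['fy'],c['cy']],[0,0,1]]);R=cv2.Rodrigues(np.array(c['rvec']))[0];t=np.array(c['tvec']).ravel()
    p=cv2.undistortPoints(np.array(uv,float).reshape(-1,1,2),K,np.array(c['dist'])).reshape(-1,2)
    d=np.c_[p,np.ones(len(p))]@R; o=-R.T@t
    return (o+d*((z-o[2])/d[:,2])[:,None])
def proj(c,P):
    K=np.array([[c['fx'],0,c['cx']],[0,c['fy'],c['cy']],[0,0,1]])
    return cv2.projectPoints(np.array(P,float).reshape(-1,1,3),np.array(c['rvec']),np.array(c['tvec']),K,np.array(c['dist']))[0].reshape(-1,2)
def masks(c):
    h=cv2.cvtColor(c['frame'],cv2.COLOR_BGR2HSV).astype(int);H,S,V=h[...,0],h[...,1],h[...,2]
    return dict(red=((H<5)|(H>174))&(S>180)&(V>120),orange=(H>8)&(H<25)&(S>180)&(V>150),purple=(H>115)&(H<150)&(S>70)&(V>40),blue=(H>100)&(H<118)&(S>130)&(V>80))
E
python3 - <<'E'
from h import *
c=pickle.load(open('top.pkl','rb'));s=pickle.load(open('scene.pkl','rb'))
def cc(m,roi,amin=3):
    x0,y0,x1,y1=roi;mm=np.zeros(m.shape,np.uint8);mm[y0:y1,x0:x1]=m[y0:y1,x0:x1]
    n,l,st,ce=cv2.connectedComponentsWithStats(mm);return [(ce[i].round(2),st[i,4]) for i in range(1,n) if st[i,4]>=amin]
M=masks(c)
print('red',cc(M['red'],(340,220,390,265)));print('or',cc(M['orange'],(305,140,350,220)))
pu=cc(M['purple'],(305,140,350,220));print('pu',pu)
if pu: print(bp(c,[p[0] for p in pu],.03).round(4))
r=cc(M['red'],(340,220,390,265));print('pin',bp(c,[r[0][0]],.08))
o=cc(M['orange'],(305,140,350,220));print('tongue',bp(c,[o[0][0]],.018))
Ms=masks(s);rs=cc(Ms['red'],(110,230,150,270));print('red scene',rs, bp(s,[rs[0][0]],.063))
g=c['frame'].max(2).astype(np.uint8);roi=np.zeros_like(g);roi[150:262,145:290]=g[150:262,145:290]
fr=c['frame'];m=((roi>90)).astype(np.uint8)
m=cv2.morphologyEx(m,cv2.MORPH_CLOSE,np.ones((9,9)))
k=max(cv2.findContours(m,0,2)[0],key=cv2.contourArea);print('deck',cv2.minAreaRect(k),cv2.boxPoints(cv2.minAreaRect(k)))
q=bp(c,cv2.boxPoints(cv2.minAreaRect(k)),.08);print(q.round(4),q.mean(0),np.linalg.norm(np.diff(q,axis=0),axis=1))
def crop(x0,y0,x1,y1): return cv2.resize(fr[y0:y1,x0:x1],(760,int(760*(y1-y0)/(x1-x0))),interpolation=cv2.INTER_CUBIC)
cv2.imwrite('pics/crop1.png',crop(145,140,395,265)) # 250x125 scale 3.04
E
```

```text
red [(array([368.21, 243.94]), np.int32(47))]
or [(array([325.52, 198.94]), np.int32(155))]
pu [(array([323.5 , 157.29]), np.int32(14)), (array([332.5 , 157.71]), np.int32(14)), (array([323.29, 165.5 ]), np.int32(14)), (array([332.13, 166.47]), np.int32(15)), (array([322.6, 174.4]), np.int32(15)), (array([331.5, 175. ]), np.int32(16)), (array([322.47, 182.87]), np.int32(15)), (array([331.5 , 183.71]), np.int32(14))]
[[ 0.6782 -0.2157  0.03  ]
 [ 0.6764 -0.2425  0.03  ]
 [ 0.6534 -0.2139  0.03  ]
 [ 0.65   -0.2401  0.03  ]
 [ 0.6267 -0.2106  0.03  ]
 [ 0.6244 -0.237   0.03  ]
 [ 0.6014 -0.2091  0.03  ]
 [ 0.5983 -0.2357  0.03  ]]
pin [[ 0.42047938 -0.31803622  0.08      ]]
tongue [[ 0.55473978 -0.21841699  0.018     ]]
red scene [(array([131.51, 245.56]), np.int32(84))] [[ 0.41279042 -0.31595166  0.063     ]]
deck ((214.25001525878906, 205.75003051757812), (66.09160614013672, 113.84200286865234), 71.56504821777344) [[149.80002 192.40002]
 [257.8     156.40002]
 [278.7     219.10004]
 [170.70004 255.10004]]
[[ 0.5772  0.2869  0.08  ]
 [ 0.6739 -0.0179  0.08  ]
 [ 0.4947 -0.0716  0.08  ]
 [ 0.4025  0.2283  0.08  ]] [0.5370909  0.10645397 0.08      ] [0.31977283 0.18703984 0.31373472]
```

View pics/crop1.png

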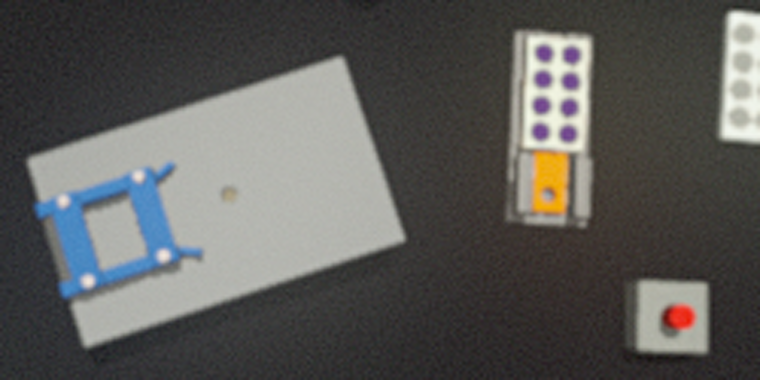

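```bash
cat >> h.py <<'E'
from scipy.optimize import least_squares
from scipy.ndimage import map_coordinates
def load(n): return pickle.load(open(n+'.pkl','rb'))
def cen(m,roi):
    x0,y0,x1,y1=roi;v,u=np.nonzero(m[y0:y1,x0:x1]);return np.array([u.mean()+x0,v.mean()+y0])
def hullcen(c,P):
    k=cv2.convexHull((proj(c,P)*16).astype(np.float32));M=cv2.moments(k);return np.array([M['m10'],M['m01']])/M['m00']/16
def pinfit(views,zb,x0):
    a=np.linspace(0,2*np.pi,40)
    def hd(x): return np.array([[x[0]+.012*np.cos(t),x[1]+.012*np.sin(t),z] for t in a for z in(zb,zb+.034)])
    return [least_squares(lambda x:hullcen(c,hd(x))-m,x0).x for c,m in views]
def edgefit(c,poly,z,x0,th0,it=6):
    """poly in object frame; fit x,y,th by strongest gradient near edges"""
    g=cv2.cvtColor(c['frame'],cv2.COLOR_BGR2GRAY).astype(float);p=np.array([*x0,th0])
    def edges(p,skip=.12,n=25):
        cs,sn=np.cos(p[2]),np.sin(p[2]);out=[]
        for i in range(len(poly)):
            a,b=np.array(poly[i]),np.array(poly[(i+1)%len(poly)])
            for s in np.linspace(skip,1-skip,n):
                q=a+(b-a)*s;d=(b-a)/np.linalg.norm(b-a);nn=np.array([d[1],-d[0]])
                out.append((q,nn))
        f=lambda q:np.array([p[0]+cs*q[0]-sn*q[1],p[1]+sn*q[0]+cs*q[1],z])
        return proj(c,[f(q) for q,_ in out]),proj(c,[f(q+.002*n) for q,n in out])
    for k in range(it):
        A,B=edges(p);N=(B-A)/np.linalg.norm(B-A,axis=1)[:,None]
        r=5 if k<3 else 3;t=np.arange(-r,r+.01,.1)
        S=np.array([map_coordinates(g,[a[1]+n[1]*t,a[0]+n[0]*t],order=1) for a,n in zip(A,N)])
        G=np.abs(cv2.GaussianBlur(np.gradient(S,axis=1),(0,0),sigmaX=5,sigmaY=.01));j=G.argmax(1)
        T=A+N*t[j][:,None];w=G.max(1)>.3*np.median(G.max(1))
        res=least_squares(lambda x:((edges(x)[0]-T)*N).sum(1)[w],p,loss='soft_l1',f_scale=.3);p=res.x
    return p,np.abs(res.fun).mean()
DECK=[(-.168,-.09),(.138,-.09),(.138,.09),(-.168,.09)]
BLOCK=[(-.055,-.03),(.055,-.03),(.055,.03),(-.055,.03)]
E
python3 - <<'E'
from h import *
np.set_printoptions(precision=4,suppress=True)
c=load('top');s=load('scene')
for v in(c,s): print('cam',-cv2.Rodrigues(np.array(v['rvec']))[0].T@np.array(v['tvec']).ravel())
print('pin',pinfit([(c,cen(masks(c)['red'],(340,220,390,265))),(s,cen(masks(s)['red'],(110,230,150,270)))],.046,[.42,-.318]))
th=np.arctan2(.2869+.0179,.5772-.6739);
for v in(c,s):
    p,e=edgefit(v,DECK,.08,[.535,.10],th);print('deck',p,np.degrees(p[2]),e)
    R=np.array([np.cos(p[2]),np.sin(p[2])]);h=p[:2]-.028*R
    print(' hole',h,'px',proj(v,[[*h,.08]]))
    q,e=edgefit(v,BLOCK,.03,[.6386,-.2255],-.086);print('car',q,np.degrees(q[2]),e)
print('hole meas',bp(c,[[220.6,203.8]],.08))
pu=masks(s)['purple'].astype(np.uint8);pu[:245]=0;pu[290:]=0;pu[:,:190]=0;pu[:,250:]=0
n,l,st,ce=cv2.connectedComponentsWithStats(pu);print(n,bp(s,[ce[i] for i in range(1,n) if st[i,4]>2],.03).mean(0))
E
```

```text
cam [0.4364 0.0318 1.1835]
cam [ 1.045  -0.8426  0.8117]
pin [array([ 0.4203, -0.3231]), array([ 0.4129, -0.316 ])]
deck [0.5328 0.1185 1.8705] 107.17124001386654 0.635005587930485
 hole [0.5411 0.0918] px [[219.8048 203.7732]]
car [ 0.6428 -0.2287 -0.0853] -4.888921339487666 0.8631398930824722
deck [0.532  0.119  1.8591] 106.51915390030018 0.8262022768901615
 hole [0.54   0.0922] px [[245.6637 181.6243]]
car [ 0.6393 -0.2237 -0.0882] -5.056342623020699 1.243136477508607
hole meas [[0.541  0.0896 0.08  ]]
9 [ 0.6369 -0.2252  0.03  ]
```

```bash
python3 -m creep '[[[0.784,0.68,-0.1,-0.1606],[0.784,0.68,-0.1,-0.1606],[0.784,0.68,-0.1,-0.1606],[0.784,0.68,-0.1,-0.1606],[0.784,0.68,-0.1,-0.1606],[0.784,0.68,-0.1,-0.1606],[0.784,0.68,-0.1,-0.1606],[0.784,0.68,-0.1,-0.1606]]]' 1
python3 - <<'E'
from h import *
np.set_printoptions(precision=4,suppress=True)
c=load('top');s=load('scene')
SQ=[(-.032,-.032),(.032,-.032),(.032,.032),(-.032,.032)]
for v,roi in((c,(340,220,390,265)),(s,(110,230,150,270))):
    print('stand',edgefit(v,SQ,.046,[.418,-.319],0.0))
    h=cv2.cvtColor(v['frame'],cv2.COLOR_BGR2HSV).astype(int)
    m=((h[...,0]<8)|(h[...,0]>172))&(h[...,1]>110)&(h[...,2]>45)
    print('pin',m[roi[1]:roi[3],roi[0]:roi[2]].sum(),pinfit([(v,cen(m,roi))],.046,[.42,-.318]))
    b=masks(v)['blue']; 
    p,e=edgefit(v,[(-.168,-.09),(.12,-.09),(.138,-.06),(.138,.09),(-.168,.09)][0:1]+[(.138,-.09),(.138,.09),(-.168,.09)],.08,[.5325,.1187],1.865);print(p,e)
E
```

```text
time_s: 0.9
tcp_pos: [0.4496, -0.4013, 0.206]
ee_rot: [[0.996, -0.085, -0.001], [-0.085, -0.996, -0.0], [-0.001, 0.0, -1.0]]
force: [-0.0, -0.7, -0.0]
finger_gap: 0.0854
finger_force: 0.0
stand (array([ 0.4208, -0.3221, -0.0649]), np.float64(0.5229822956770859))
pin 72 [array([ 0.4206, -0.3226])]
[0.5328 0.1185 1.8705] 0.6340414968625637
stand (array([ 0.4188, -0.3211, -0.0392]), np.float64(0.6179393248838965))
pin 122 [array([ 0.4137, -0.3168])]
[0.532  0.119  1.8589] 0.8288698026721758
```

```bash
python3 -m creep '[[[0.756,0.703,-0.4,0],[0.756,0.703,-0.4,0],[0.756,0.703,-0.4,0],[0.756,0.703,-0.4,0],[0.756,0.703,-0.4,0],[0.756,0.703,-0.4,0],[0.756,0.703,-0.4,0],[0.756,0.703,-0.5,0],[0.756,0.703,-0.6,0],[0.756,0.703,-0.65,0],[0.756,0.703,-0.65,0]]]' 1
python3 - <<'E'
from cell import viewer
import cv2,numpy as np
a=viewer.camera('top')['frame'][140:230,280:370];b=viewer.camera('scene')['frame'][200:320,160:280]
cv2.imwrite('pics/g1.png',np.hstack([cv2.resize(a,(400,400),interpolation=2),cv2.resize(b,(400,400),interpolation=2)]))
E
```

```text
time_s: 2.0
tcp_pos: [0.6363, -0.2265, 0.0414]
ee_rot: [[0.996, -0.088, -0.005], [-0.088, -0.996, 0.002], [-0.005, -0.001, -1.0]]
force: [0.6, 0.3, -0.2]
finger_gap: 0.0857
finger_force: 0.0
```

View pics/g1.png

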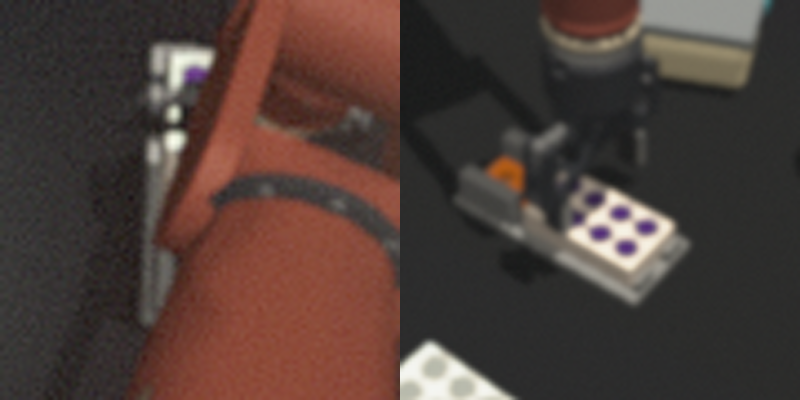

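The fingers straddle the block above its middle. I'll descend, then close.

```bash
python3 -m creep '[[[0.006,0.003,-0.05,0],[0.006,0.003,-0.1,0],[0.006,0.003,-0.13,0],[0.006,0.003,-0.154,0],[0.006,0.003,-0.154,0],[0.006,0.003,-0.154,0]]]' 1
python3 -m creep '[[[0,0,0,0],[0,0,0,0],[0,0,0,0],[0,0,0,0],[0,0,0,0],[0,0,0,0],[0,0,0,0],[0,0,0,0]]]' -1
```

```text
time_s: 2.7
tcp_pos: [0.6406, -0.2243, 0.005]
ee_rot: [[0.996, -0.085, -0.0], [-0.085, -0.996, 0.0], [-0.0, -0.0, -1.0]]
force: [-0.2, -0.8, 0.2]
finger_gap: 0.0852
finger_force: 0.0
time_s: 3.5
tcp_pos: [0.6416, -0.225, 0.0064]
ee_rot: [[0.996, -0.086, 0.002], [-0.086, -0.996, -0.001], [0.002, 0.001, -1.0]]
force: [0.7, -1.3, 5.6]
finger_gap: 0.0586
finger_force: 69.2
```

```bash
python3 -m creep '[[[0,0,0.05,0],[0,0,0.15,0],[0,0,0.25,0],[0,0,0.35,0],[0,0,0.45,0],[0,0,0.52,0],[-0.02,0.05,0.52,0.03],[-0.05,0.15,0.52,0.07],[-0.1,0.25,0.52,0.11],[-0.14,0.35,0.52,0.15],[-0.17,0.45,0.52,0.19],[-0.19,0.5,0.52,0.23],[-0.19,0.5,0.52,0.25],[-0.19,0.5,0.52,0.25],[-0.19,0.5,0.52,0.25]]]'
```

```text
time_s: 5.0
tcp_pos: [0.5924, -0.0993, 0.1345]
ee_rot: [[0.766, 0.643, -0.002], [0.643, -0.766, 0.0], [-0.001, -0.002, -1.0]]
force: [-0.6, -0.7, -3.9]
finger_gap: 0.0584
finger_force: 68.3
```

```bash
python3 -m creep '[[[-0.03,0.1,0,0.04],[-0.06,0.2,0,0.08],[-0.08,0.3,0,0.12],[-0.1,0.4,0,0.16],[-0.12,0.5,0,0.2],[-0.15,0.6,0,0.24],[-0.18,0.66,0,0.28],[-0.186,0.692,0,0.32],[-0.186,0.692,0,0.36],[-0.186,0.692,0,0.372],[-0.186,0.692,0,0.372],[-0.186,0.692,-0.08,0.372],[-0.186,0.692,-0.08,0.372],[-0.186,0.692,-0.08,0.372]]]'
python3 - <<'E'
from h import *
from cell import viewer
o=[]
for n,(x0,y0,x1,y1) in(('top',(140,130,300,270)),('scene',(190,110,310,230))):
    c=viewer.camera(n);pickle.dump(c,open(n+'1.pkl','wb'));o.append(cv2.resize(c['frame'][y0:y1,x0:x1],(400,400),interpolation=2))
cv2.imwrite('pics/g2.png',np.hstack(o))
E
```

```text
time_s: 6.4
tcp_pos: [0.5459, 0.0732, 0.1146]
ee_rot: [[-0.292, 0.956, -0.002], [0.956, 0.292, -0.0], [0.001, -0.002, -1.0]]
force: [-0.5, -0.4, -4.3]
finger_gap: 0.059
finger_force: 68.2
```

View pics/g2.png

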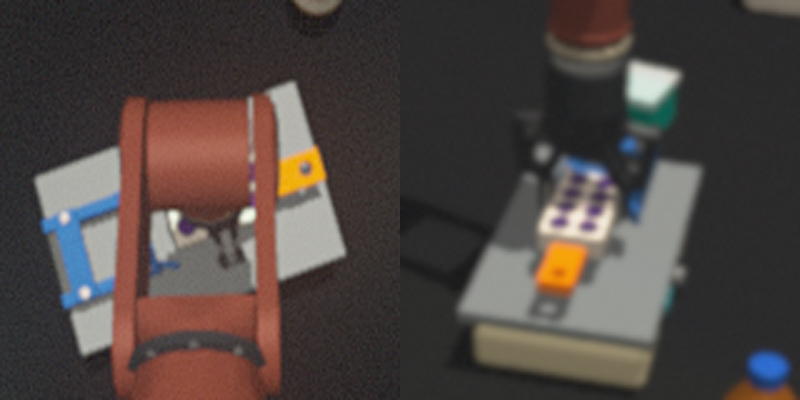

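```bash
python3 -m creep '[[[0,0,-0.06,0],[0,0,-0.1,0],[0,0,-0.12,0],[0,0,-0.137,0],[0,0,-0.137,0],[0,0,-0.137,0],[0,0,-0.137,0]]]'
python3 -m creep '[[[0,0,0,0],[0,0,0,0],[0,0,0,0],[0,0,0,0],[0,0,0,0],[0,0,0.05,0],[0,0,0.15,0],[0,0,0.3,0],[0,0,0.5,0],[0,-0.2,0.5,0],[0,-0.4,0.5,0],[0,-0.6,0.5,0],[0,-0.8,0.5,0],[0,-1,0.5,0],[0,-1,0.5,0],[0,-1,0.5,0]]]' 1
cat >> h.py <<'E'
def wells(c,z,p0):
    """fit carrier x,y,th from purple wells (2x4 grid, centred)"""
    m=masks(c)['purple'];P=[]
    g=np.array([(i*.026-.039,j*.0264-.0132) for i in range(4) for j in range(2)])
    T=lambda p:np.c_[p[0]+np.cos(p[2])*g[:,0]-np.sin(p[2])*g[:,1],p[1]+np.sin(p[2])*g[:,0]+np.cos(p[2])*g[:,1]]
    n,l,st,ce=cv2.connectedComponentsWithStats(m.astype(np.uint8))
    q=bp(c,ce[1:],z)[st[1:,4]>3][:,:2]
    for _ in range(4):
        D=np.linalg.norm(q[:,None]-T(p0)[None],axis=2);k=D.min(1)<.012;j=D.argmin(1)
        p0=least_squares(lambda p:(q[k]-T(p)[j[k]]).ravel(),p0).x
    return p0,k.sum(),D.min(1)[k].max()
E
python3 - <<'E'
from h import *
from cell import viewer
np.set_printoptions(precision=4,suppress=True)
for n,(x0,y0,x1,y1) in(('top',(140,130,300,270)),('scene',(190,110,310,230))):
    c=viewer.camera(n);pickle.dump(c,open(n+'2.pkl','wb'))
    p,k,e=wells(c,.104,[.547,.071,1.867]);s,se=edgefit(c,DECK,.08,[.5325,.1187],1.868)
    print(n,p,np.degrees(p[2]),k,e,'shaker',s,np.degrees(s[2]),se)
    if n=='top': cv2.imwrite('pics/g3.png',cv2.resize(c['frame'][y0:y1,x0:x1],(800,600),interpolation=2)) # scale 5, 4.286
E
```

```text
time_s: 7.2
tcp_pos: [0.5468, 0.0735, 0.081]
ee_rot: [[-0.293, 0.956, 0.0], [0.956, 0.293, -0.0], [-0.0, 0.0, -1.0]]
force: [0.2, -0.4, -4.4]
finger_gap: 0.0585
finger_force: 68.3
time_s: 8.8
tcp_pos: [0.5466, -0.1776, 0.2069]
ee_rot: [[-0.29, 0.957, 0.001], [0.957, 0.29, 0.0], [0.0, 0.001, -1.0]]
force: [0.3, 1.0, 0.4]
finger_gap: 0.0857
finger_force: 0.0
top [0.5483 0.0702 1.8612] 106.63684840535059 8 0.00043586078438976895 shaker [0.5328 0.1184 1.8713] 107.22016811800123 0.6219930492835269Traceback (most recent call last):
  File "<stdin>", line 6, in <module>
  File "h.py", line 56, in wells
    return p0,k.sum(),D.min(1)[k].max()
                      ~~~~~~~~~~~~~~~^^
    return umr_maximum(a, axis, None, out, keepdims, initial, where)
ValueError: zero-size array to reduction operation maximum which has no identity
```

View pics/g3.png

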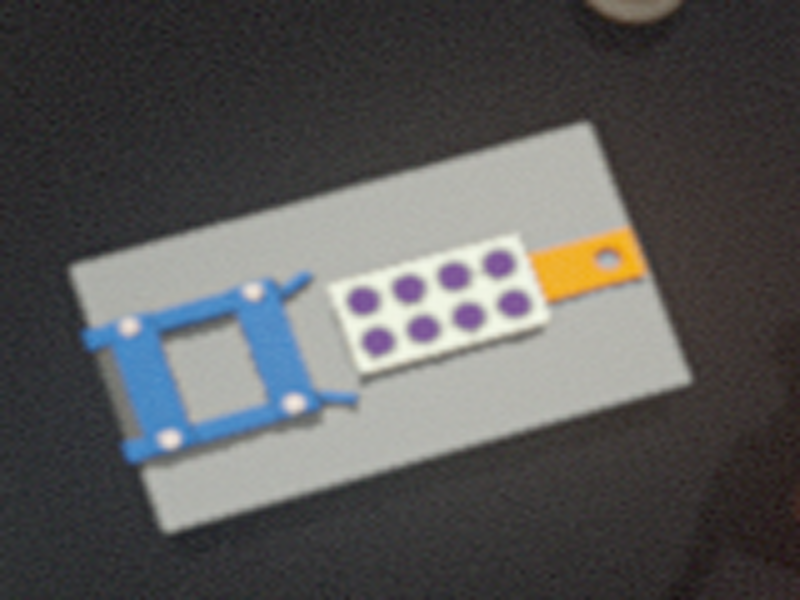

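The carrier lies flat on the deck, in line with the mouth and clear of the lips. I'll use the four bridge bolts to get a sharper slide line.

```bash
python3 - <<'E'
from h import *
np.set_printoptions(precision=4,suppress=True)
c=load('top2');f=c['frame'].astype(int)
P=[]
for u,v in((129,327),(252,291),(294,403),(169,438)):
    x,y=140+u/5-.4,130+v/4.286-.4
    X,Y=np.meshgrid(np.arange(round(x)-3,round(x)+4),np.arange(round(y)-3,round(y)+4))
    w=np.clip(f[Y,X][...,2]-90,0,None);P.append([(w*X).sum()/w.sum(),(w*Y).sum()/w.sum()])
q=bp(c,P,.115)[:,:2];print(np.array(P),q)
far,near=(q[0]+q[3])/2,(q[1]+q[2])/2;d=far-near;th=np.arctan2(d[1],d[0])
print('spacing',np.linalg.norm(d),np.linalg.norm(q[1]-q[2]),'heading',np.degrees(th), 'cross heading',np.degrees(np.arctan2(*(q[2]-q[1])[::-1])),np.degrees(np.arctan2(*(q[3]-q[0])[::-1])))
for name,p in(('wells',wells(c,.104,[.547,.071,1.867])[0]),):
    R=np.array([np.cos(th),np.sin(th)]);N=np.array([-R[1],R[0]]);mid=(far+near)/2
    sh=mid-R*.0775;print('shaker origin',sh,'hole',sh-.028*R);dd=p[:2]-sh;print('carrier in shaker',dd@R,dd@N,np.degrees(p[2]-th))
E
```

```text
[[164.9866 205.1209]
 [189.8203 196.4707]
 [198.3862 223.6891]
 [173.4923 232.0286]] [[0.5372 0.2377]
 [0.5593 0.1707]
 [0.4853 0.1481]
 [0.4645 0.2147]]
spacing 0.07017087069359326 0.07744412715154785 heading 107.8038299981841 cross heading -162.99342024957718 -162.49131742057742
shaker origin [0.5353 0.119 ] hole [0.5438 0.0924]
carrier in shaker -0.050484587819722836 0.0024948148118903186 -1.1669815928335103
```

```bash
python3 -m creep '[[[0.123,0.63,-0.2,0.002],[0.123,0.63,-0.2,0.002],[0.123,0.63,-0.2,0.002],[0.123,0.63,-0.2,0.002],[0.123,0.63,-0.4,0.002],[0.123,0.63,-0.43,0.002],[0.123,0.63,-0.45,0.002],[0.123,0.63,-0.465,0.002],[0.123,0.63,-0.475,0.002],[0.123,0.63,-0.485,0.002],[0.123,0.63,-0.485,0.002],[0.123,0.63,-0.485,0.002]]]' -0.05
```

```text
time_s: 10.1
tcp_pos: [0.5779, -0.0193, 0.0855]
ee_rot: [[-0.299, 0.954, 0.001], [0.954, 0.299, -0.0], [-0.0, 0.001, -1.0]]
force: [-0.3, -0.2, -0.3]
finger_gap: 0.0407
finger_force: 0.0
```

```bash
python3 -m creep '[[[-0.002,0,-0.006,0],[-0.002,0,-0.012,0],[-0.002,0,-0.012,0]]]' -0.05
python3 -m creep '[[[0,0,0,0],[0,0,0,0],[0,0,0,0],[0,0,0,0],[0,0,0,0]]]' -1
python3 - <<'E'
from h import *
from cell import viewer
c=viewer.camera('scene');cv2.imwrite('pics/g4.png',cv2.resize(c['frame'][130:230,190:300],(660,600),interpolation=2))
E
```

```text
time_s: 10.4
tcp_pos: [0.5767, -0.019, 0.0815]
ee_rot: [[-0.299, 0.954, -0.001], [0.954, 0.299, 0.0], [0.0, -0.001, -1.0]]
force: [0.2, 0.8, -0.1]
finger_gap: 0.0407
finger_force: 0.0
time_s: 10.9
tcp_pos: [0.5769, -0.019, 0.0819]
ee_rot: [[-0.299, 0.954, -0.0], [0.954, 0.299, -0.0], [-0.0, -0.0, -1.0]]
force: [-0.5, -0.5, 2.7]
finger_gap: 0.0299
finger_force: 62.1
```

View pics/g4.png

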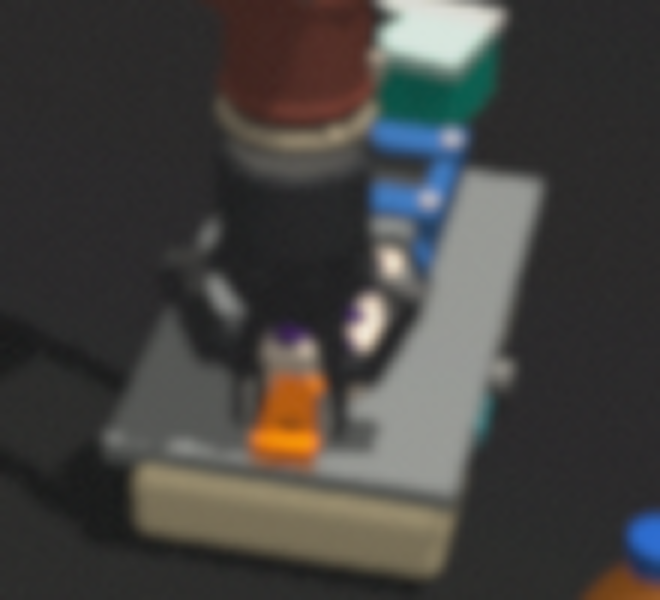

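```bash
python3 -m creep '[[[-0.012,0.038,0,0],[-0.024,0.076,0,0],[-0.03,0.096,0,0],[-0.036,0.115,0,0],[-0.042,0.134,0,0],[-0.048,0.153,0,0],[-0.048,0.153,0,0]]]'
```

```text
time_s: 11.65
tcp_pos: [0.5647, 0.0203, 0.0819]
ee_rot: [[-0.299, 0.954, -0.0], [0.954, 0.299, 0.001], [0.001, 0.0, -1.0]]
force: [-0.3, 0.7, 2.2]
finger_gap: 0.0304
finger_force: 62.1
```

```bash
python3 -m creep '[[[-0.012,0.038,0,0],[-0.024,0.076,0,0],[-0.036,0.115,0,0],[-0.048,0.153,0,0],[-0.06,0.191,0,0],[-0.071,0.229,0,0],[-0.077,0.248,0,0],[-0.077,0.248,0,0]]]'
python3 -m creep '[[[-0.003,0.009,0,0],[-0.006,0.018,0,0],[-0.009,0.028,0,0],[-0.011,0.034,0,0],[-0.011,0.034,0,0]]]'
```

```text
time_s: 12.45
tcp_pos: [0.5452, 0.0828, 0.0819]
ee_rot: [[-0.3, 0.954, -0.001], [0.954, 0.3, 0.002], [0.002, -0.0, -1.0]]
force: [-0.6, 2.6, 4.4]
finger_gap: 0.0303
finger_force: 62.3
time_s: 12.95
tcp_pos: [0.5431, 0.0898, 0.0819]
ee_rot: [[-0.299, 0.954, 0.0], [0.954, 0.299, 0.0], [-0.0, 0.0, -1.0]]
force: [1.2, -2.4, 2.7]
finger_gap: 0.03
finger_force: 62.2
```

```bash
python3 -m creep '[[[-0.003,0.009,0,0],[-0.006,0.018,0,0],[-0.006,0.018,0,0]]]'
python3 -m creep '[[[-0.001,0.004,0,0],[-0.002,0.008,0,0],[-0.002,0.008,0,0]]]'
```

```text
time_s: 13.25
tcp_pos: [0.5415, 0.0946, 0.0819]
ee_rot: [[-0.299, 0.954, 0.0], [0.954, 0.299, 0.0], [0.0, 0.0, -1.0]]
force: [1.1, -2.6, 4.1]
finger_gap: 0.03
finger_force: 62.2
time_s: 13.55
tcp_pos: [0.5411, 0.0961, 0.0819]
ee_rot: [[-0.299, 0.954, 0.0], [0.954, 0.299, -0.0], [-0.0, 0.0, -1.0]]
force: [1.6, -4.7, 4.2]
finger_gap: 0.0303
finger_force: 62.2
```

```bash
python3 -m creep '[[[-0.001,0.004,0,0],[-0.002,0.008,0,0],[-0.002,0.008,0,0]]]'
```

```text
time_s: 13.85
tcp_pos: [0.5411, 0.0962, 0.0819]
ee_rot: [[-0.3, 0.954, 0.001], [0.954, 0.3, -0.004], [-0.004, -0.0, -1.0]]
force: [1.7, -10.2, 2.9]
finger_gap: 0.0306
finger_force: 62.0
```

```bash
python3 -m creep '[[[0.002,-0.008,0,0],[0.002,-0.008,0,0],[0.002,-0.008,0,0],[0.002,-0.008,0.05,0],[0.002,-0.008,0.15,0],[0.002,-0.008,0.3,0],[0.002,-0.008,0.5,0],[0,-0.2,0.5,0],[-0.1,-0.4,0.5,0],[-0.1,-0.6,0.5,0],[-0.2,-0.8,0.5,0],[-0.2,-1,0.5,0],[-0.2,-1,0.5,0],[-0.2,-1,0.5,0]]]' 0
python3 - <<'E'
from h import *
from cell import viewer
np.set_printoptions(precision=4,suppress=True)
c=viewer.camera('top');pickle.dump(c,open('top3.pkl','wb'))
print(bp(c,[cen(masks(c)['orange'],(190,180,240,225))],.092))
cv2.imwrite('pics/g5.png',cv2.resize(c['frame'][180:240,150:230],(800,600),interpolation=2))
E
```

```text
time_s: 15.25
tcp_pos: [0.4905, -0.1529, 0.2076]
ee_rot: [[-0.296, 0.955, 0.001], [0.955, 0.296, 0.0], [0.0, 0.001, -1.0]]
force: [0.8, 0.6, -0.4]
finger_gap: 0.0424
finger_force: 0.0
[[0.5372 0.1065 0.092 ]]
```

View pics/g5.png

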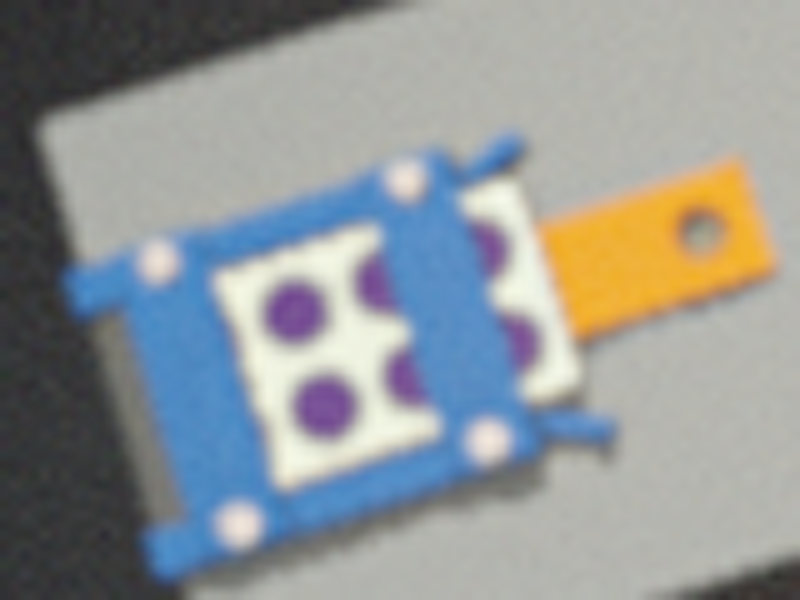

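The carrier is home: its nose is at the stop and the deck shows through the tongue hole, at crop (704,229), which is pixel (220.0,202.5). Next is the pin.

```bash
python3 -m creep '[[[-0.08,-0.2,-0.1,0],[-0.16,-0.4,-0.2,0],[-0.24,-0.58,-0.3,0],[-0.282,-0.676,-0.35,0],[-0.282,-0.676,-0.35,0],[-0.282,-0.676,-0.45,0],[-0.282,-0.676,-0.54,0],[-0.282,-0.676,-0.59,0],[-0.282,-0.676,-0.622,0],[-0.282,-0.676,-0.622,0],[-0.282,-0.676,-0.622,0]]]' 1
python3 -m creep '[[[0,0,0,0],[0,0,0,0],[0,0,0,0],[0,0,0,0],[0,0,0,0],[0,0,0,0],[0,0,0,0],[0,0,0,0],[0,0,0,0],[0,0,0,0]]]' -1
python3 - <<'E'
from h import *
c=load('top3');print(bp(c,[[219.95,202.45]],.092))
E
```

```text
time_s: 16.4
tcp_pos: [0.4209, -0.3207, 0.0521]
ee_rot: [[-0.3, 0.954, 0.001], [0.954, 0.3, -0.001], [-0.001, 0.001, -1.0]]
force: [0.2, -0.1, 0.3]
finger_gap: 0.0856
finger_force: 0.0
time_s: 17.4
tcp_pos: [0.4203, -0.3212, 0.0518]
ee_rot: [[-0.299, 0.954, 0.001], [0.954, 0.299, -0.001], [-0.001, 0.0, -1.0]]
force: [-0.6, 0.1, 5.5]
finger_gap: 0.0223
finger_force: 59.1
[[0.54361792 0.09068792 0.092     ]]
```

```bash
python3 -m creep '[[[0,0,0.05,0],[0,0,0.15,0],[0,0,0.3,0],[0,0,0.45,0],[0.05,0.15,0.45,0],[0.1,0.3,0.45,0],[0.15,0.45,0.45,0],[0.2,0.6,0.45,0],[0.25,0.75,0.45,0],[0.3,0.9,0.45,0],[0.3,0.9,0.45,0],[0.3,0.9,0.45,0]]]'
python3 -m creep '[[[0.05,0.2,0,0],[0.1,0.4,0,0],[0.15,0.6,0,0],[0.187,0.72,0,0],[0.188,0.756,0,0],[0.188,0.756,0,0],[0.188,0.756,0,0],[0.188,0.756,-0.06,0],[0.188,0.756,-0.06,0],[0.188,0.756,-0.06,0]]]'
python3 - <<'E'
from h import *
from cell import viewer
c=viewer.camera('scene');pickle.dump(c,open('scene4.pkl','wb'));d=viewer.camera('top')
cv2.imwrite('pics/g6.png',np.hstack([cv2.resize(c['frame'][140:200,215:275],(500,500),interpolation=2),cv2.resize(d['frame'][180:230,200:230],(300,500),interpolation=2)]))
E
```

```text
time_s: 18.6
tcp_pos: [0.4945, -0.0949, 0.1635]
ee_rot: [[-0.302, 0.953, -0.001], [0.953, 0.302, -0.0], [0.0, -0.001, -1.0]]
force: [0.9, -0.2, -0.7]
finger_gap: 0.0221
finger_force: 59.3
time_s: 19.6
tcp_pos: [0.5408, 0.0921, 0.1474]
ee_rot: [[-0.298, 0.955, -0.003], [0.955, 0.298, -0.0], [0.001, -0.003, -1.0]]
force: [-0.3, 0.4, -1.0]
finger_gap: 0.0222
finger_force: 59.3
```

View pics/g6.png

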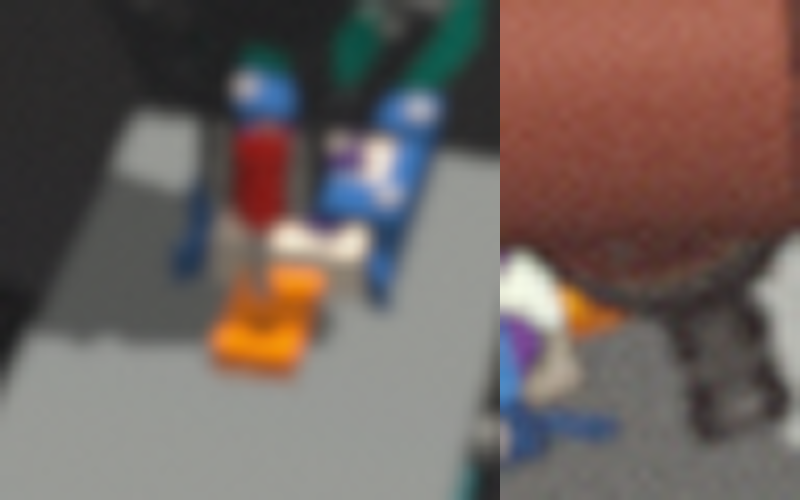

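```bash
python3 - <<'E'
from h import *
np.set_printoptions(precision=4,suppress=True)
s=load('scene');c=load('scene4')
cr=lambda P:(proj(c,P)-[215,140]+.5)*500/60-.5
print('hole pred',cr([[.5424,.0921,.092]]),'tip@tcp',cr([[.5408,.0921,.1056]]),'head c',cr([[.5408,.0921,.1586]]))
m=masks(c)['red'];m2=np.zeros_like(m);m2[150:172,235:255]=m[150:172,235:255]
h=cv2.cvtColor(c['frame'],cv2.COLOR_BGR2HSV).astype(int);mm=((h[...,0]<6)|(h[...,0]>172))&(h[...,1]>140)&(h[...,2]>70)
print('red',m2.sum(),mm[152:170,238:255].sum(),(cen(mm,(238,152,255,170))-[215,140]+.5)*500/60-.5, pinfit([(c,cen(mm,(238,152,255,170)))],.1416,[.54,.092]))
# tongue in clean scene view before carrying? orange centroid now
mo=masks(c)['orange'];print('orange',mo[165:190,235:258].sum(),(cen(mo,(235,165,258,190))-[215,140]+.5)*500/60-.5)
P=[[.5325+a*-.2974-b*.9548,.1187+a*.9548-b*.2974,.092] for a,b in((-.045,-.016),(-.045,.016),(.015,.016),(.015,-.016))];print('tongue corners pred',cr(P))
E
```

```text
hole pred [[265.23   327.2103]] tip@tcp [[262.556  297.1042]] head c [[266.1148 180.9739]]
red 30 61 [258.7213 176.7541] [array([0.537 , 0.0932])]
orange 88 [269.1023 323.3636]
tongue corners pred [[292.8437 355.8204]
 [212.1666 344.3807]
 [244.9761 262.6284]
 [322.8449 273.3363]]
```

```bash
python3 -m creep '[[[0,0,-0.02,0],[0,0,-0.02,0],[0,0,-0.02,0],[0,0,-0.02,0]]]'; python3 -m creep '[[[0,0,0,0],[0,0,0,0]]]'
```

```text
time_s: 20.1
tcp_pos: [0.542, 0.0934, 0.1439]
ee_rot: [[-0.299, 0.954, 0.0], [0.954, 0.299, -0.0], [-0.0, 0.0, -1.0]]
force: [-0.3, 0.3, 0.2]
finger_gap: 0.0222
finger_force: 59.3
time_s: 20.3
tcp_pos: [0.542, 0.0933, 0.1439]
ee_rot: [[-0.299, 0.954, 0.0], [0.954, 0.299, -0.0], [-0.0, 0.0, -1.0]]
force: [0.3, -1.4, -0.2]
finger_gap: 0.022
finger_force: 59.3
```

```bash
python3 -m creep '[[[0,0,-0.015,0],[0,0,-0.03,0],[0,0,-0.045,0],[0,0,-0.06,0],[0,0,-0.06,0]]]'
```

```text
time_s: 20.8
tcp_pos: [0.5412, 0.0932, 0.1278]
ee_rot: [[-0.299, 0.954, -0.002], [0.954, 0.299, -0.0], [0.0, -0.002, -1.0]]
force: [-0.4, -0.5, -1.1]
finger_gap: 0.0223
finger_force: 59.3
```

```bash
python3 -m creep '[[[0,0,-0.015,0],[0,0,-0.03,0],[0,0,-0.045,0],[0,0,-0.06,0],[0,0,-0.06,0]]]'
```

```text
time_s: 21.3
tcp_pos: [0.5413, 0.0932, 0.1129]
ee_rot: [[-0.299, 0.954, -0.002], [0.954, 0.299, -0.0], [0.0, -0.002, -1.0]]
force: [-0.6, -1.6, -1.5]
finger_gap: 0.0219
finger_force: 59.3
```

```bash
python3 -m creep '[[[0,0,-0.015,0],[0,0,-0.03,0],[0,0,-0.045,0],[0,0,-0.054,0],[0,0,-0.058,0],[0,0,-0.058,0]]]'
```

```text
time_s: 21.9
tcp_pos: [0.5418, 0.0932, 0.0991]
ee_rot: [[-0.299, 0.954, -0.0], [0.954, 0.299, -0.0], [0.0, -0.0, -1.0]]
force: [-0.2, 0.7, -1.1]
finger_gap: 0.0225
finger_force: 59.3
```

Nothing resists, and the head is about 1 mm above the tongue. I'll release gently, then rise and back off.

```bash
python3 -m creep '[[[0,0,0,0],[0,0,0,0],[0,0,0,0],[0,0,0,0],[0,0,0,0],[0,0,0,0],[0,0,0.05,0],[0,0,0.15,0],[0,0,0.3,0],[0,0,0.5,0],[0,-0.2,0.5,0],[0,-0.4,0.5,0],[0,-0.6,0.5,0],[0,-0.8,0.5,0],[0,-1,0.5,0],[0,-1,0.5,0],[0,-1,0.5,0],[0,-1,0.5,0]]]' 0.6
python3 - <<'E'
from h import *
from cell import viewer
c=viewer.camera('scene');d=viewer.camera('top')
cv2.imwrite('pics/g7.png',np.hstack([cv2.resize(c['frame'][130:230,195:295],(400,400),interpolation=2),cv2.resize(d['frame'][170:250,150:230],(400,400),interpolation=2)]))
h=cv2.cvtColor(d['frame'],cv2.COLOR_BGR2HSV).astype(int);mm=((h[...,0]<8)|(h[...,0]>172))&(h[...,1]>110)&(h[...,2]>45)
print(mm[190:215,210:235].sum(),pinfit([(d,cen(mm,(210,190,235,215)))],.092,[.542,.092]))
E
```

```text
time_s: 23.7
tcp_pos: [0.5419, -0.1558, 0.2247]
ee_rot: [[-0.3, 0.954, 0.0], [0.954, 0.3, 0.001], [0.001, 0.0, -1.0]]
force: [-0.5, 0.0, -0.6]
finger_gap: 0.0685
finger_force: 0.0
57 [array([0.54244922, 0.09301528])]
```

View pics/g7.png

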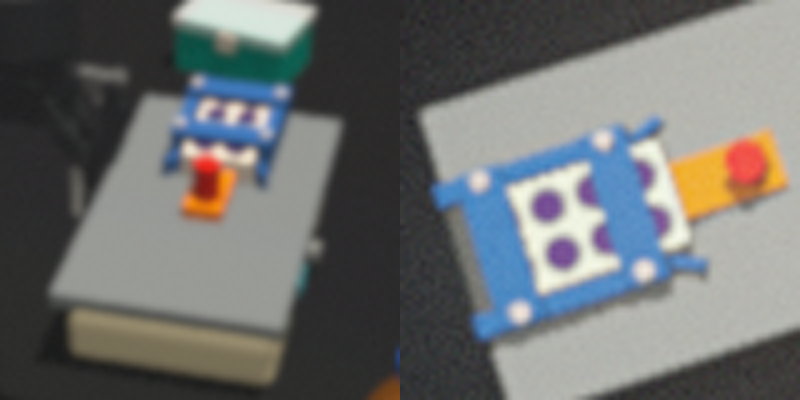

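The pin stands upright with its head on the tongue, at (205,178) in the left view and (746,163) in the right. The carrier is home under the bridge and the arm is clear.

```bash
python3 -c "
from cell import order
print(order.finish_job())"
```

```text
the job is handed in; nothing more can be done
None
```

The carrier is under the bridge against the stop, locked by the pin with its head on the tongue, and I handed the job in at about 24 s; no verdict came back.

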